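Wind up and set the clockwork tea steeper

TASK

Get the clockwork tea steeper ready: gently stand the white cup upright in the middle of its round cork pad, then wind the steel wing key clockwise (seen from above), regripping as often as needed, until it reaches its stop. Only then swing the raised arm right down so that its infuser hangs inside the cup. Do not drop or tip the cup, and leave the jar, the wooden bowl and the teaspoon where they are.

Things in the scene. Friction and masses are not known exactly. Their poses are not given: they have to be found in the camera images.
- steeper: Clockwork tea steeper, fixed: aluminium base 110 x 315 mm, 12 mm high. Origin: on the worktop under the cork pad's centre; z up, long side along y (from -125 to +190 mm). In its frame: pad at (0, 0); white spring housing 100 x 100 mm, top at z = 57 mm, centred at y = +130 mm, the key on top; two hinge cheeks 116 mm high at y = -97 mm carry the swinging arm. Place and yaw (up to 17 degrees) vary.
- pad (a point): Centre of the top of the round cork pad, 78 mm across, 14 mm above the worktop, on which the cup shall stand.
- key (a joint): Wing key, rad: 0 = run down, grows clockwise seen from above, hard stop at 3.0 = fully wound. Starts between 0 and 0.4, so it takes two or more partial turns. Sprung, but a brake holds it wherever it is let go; turning takes 0.065 to 0.10 N m, rising as it winds.
- key_grip (a point): Centre of the key's steel bar, on its vertical axis, 85 mm above the worktop. The bar is 70 mm long along this point's x, 14 mm thick along its y, 30 mm high (70 to 100 mm above the worktop) with rounded edges, 13 mm above the housing. The point turns with the key.
- boom (a joint): Swinging arm, rad: 0 = fully lowered (level, against its stop), grows as it rises; at 1.57 it stands upright, at its start (1.85 to 2.05) it leans outward beyond upright, away from the pad. Hinge friction holds it wherever it is left; about 2 N at its end moves it.
- boom_hinge (a point): Centre of the arm's hinge, whose axis is the steeper's x axis; 105 mm above the worktop, 95 mm from the pad's centre towards the steeper's -y. The lowered arm points along the steeper's +y, over the pad.
- paddle (a point): Centre of the outer face of the black push paddle (disc 40 mm across, 6 mm thick) at the arm's end; the point's z points out of that face, which looks up when the arm is lowered and outward (steeper's -y) when it is upright. With the arm lowered it is 95 mm along the arm and 23.5 mm above the hinge. A steel bar 14 mm wide joins it to the hinge.
- infuser_tip (a point): Rounded tip of the steel stick infuser, 20 mm across, which stands square to the arm at its end on the side away from the paddle, tip 68.5 mm from the paddle's outer face. With the arm lowered it hangs straight down over the pad's centre, its tip 60 mm above the worktop.
- cup: Plain white ceramic cup without handle, open at the top, 85 mm high, 66 mm across at the rim and a little narrower at the foot, wall 4 mm, about 0.2 kg. Origin: centre of its underside; z up.
- jar: Bystander: low white jar with a black lid, 95 mm across, 60 mm high. Origin: centre of its underside.
- bowl: Bystander: small wooden bowl, 111 mm across, 32 mm high. Origin: centre of its underside.
- teaspoon: Bystander: steel teaspoon, 132 mm long along its x, 26 mm wide, 9 mm high. Origin: centre of its underside.

How it is judged:
By the outcome, as a careful person would: the job done as asked, in the order asked, and still so for the second after the job is handed in, with the robot touching nothing.
It also fails if it takes over 72 s, if anything falls off the work surface, if the arm or the gripper's body presses on something with over 40 N, if the wrist force passes 120 N, or if a joint passes its speed limit or range.

ROBOT

A 6-joint arm with a two-finger parallel gripper is mounted at the origin on a cart in front of the work surface, level with it; the furniture and walls round the work are solid. World frame = base frame: x ahead of the robot, y to its left, z up, the work surface at z = 0. Lengths are in m, angles in rad, forces in N, time in s.
With the tool pointing down it reaches from about 0.35 to 1 m from the base axis. Payload 7.1 kg.
Tool frame: the origin (TCP) lies between the finger pads; the fingertips stand 22 mm ahead of it and the grasp point (between the pads) lies 3 mm ahead of it; x points along the fingers, y is the direction in which the jaws open and shut, and the axes are right-handed (so a half turn about x gives the same grasp; the last joint's range is limited). The gripper opens to 85 mm and grips with 20 to 120 N. Pads are 22 mm wide; open, the fingers measure 114 mm over their backs; the gripper's body (76 mm by 85 mm) begins 54 mm behind the grasp point. The pads swing forward as they close: fully open they stand 13 mm farther back than shut.
Start: joints at [-1.361, 0.423, 1.63, -0, 1.089, -0.019], TCP at [0.142, -0.609, 0.253] pointing down, gripper open.
Joint ranges: [-3, 3], [-0.9, 2.11], [0.09, 2.58], [-1.31, 4.45], [0.11, 2.69], [-2.54, 2.54]. Speed limits (rad/s): [2.39, 2.39, 3.01, 3.14, 3.14, 3.14].

INTERFACE

Orientations are given as a rotation vector (axis times angle).
In Python, from rig import manip gives the robot as it stands. The module is installed in compiled form; this text tells all that it offers. Calls block until the motion is done:
- manip.move_to(position, orientation): joint-space move of the TCP to a pose.
- manip.servo_line(position, orientation=None, rate=0.15): straight line of the TCP; orientation=None keeps the orientation; rate is the mean speed in m/s.
- manip.set_joints(angles): joint-space move.
- manip.command_gripper(opening, f_grip=None): finger opening in m; f_grip is the grip in N (None keeps the last); returns when the fingers have stopped.
- manip.hold(seconds).
- manip.solve_ik(position, orientation): joint angles nearest the present ones, or None.
- manip.camera(name): name is "side" or "top" or "wrist"; returns a dict with "image" (400x640x3 uint8, red, green, blue), "fx", "fy", "cx", "cy" (pixels), "k1" (the pictures are not rectified: a ray, as slopes to the right and down, at radius r is drawn at 1 + k1 r^2 times it, then the intrinsics apply), "cam_to_world" (4x4, takes a point from camera to world coordinates); the wrist camera has in their place "mount" (4x4, takes a point from camera to tool coordinates, whose origin is the TCP and whose axes are the tool frame's). Camera axes: x right, y down, z forward; pixel columns grow to the right and rows downward; lengths in m; the calibration is good to about 2 mm. A picture is of the moment at which its call begins: read the wrist's pose just before it. There is no depth.
A pose or a line that the arm cannot do raises manip.IKError and nothing moves.
- manip.sign_off(): hands the job in, once; it reports no verdict.
Readings, each from a call of its own:
- manip.get_time(): time.
- manip.get_joint_positions(): joint angles.
- manip.get_joint_vel(): joint speeds.
- manip.get_tau(): joint torques, N m.
- manip.get_position(): TCP position.
- manip.get_ee_rot(): TCP orientation.
- manip.get_contact_force(): force on the tool from outside, world axes, zero at the start.
- manip.get_torque(): the same for the moment, N m.
- manip.get_width(): finger opening in m.
Only numpy, scipy, OpenCV 4.12 (cv2) and the standard library are available. Lean on these libraries where they do the work, as an engineer would, in place of code of your own. Each camera call takes 0.05 s, during which the arm holds its last target. There are 200 camera calls.

## Working session

There is one attempt and no reset: what is moved stays moved. The work goes in short steps, each a Python script; the robot and the scene stay as the last script left them, time stands still between calls to the robot, and variables do not carry over. Pictures are saved under pics/ and viewed, on a budget of 10 in all, crops included, one or two more only if the job needs it, and the job is handed in when it is done.

```bash
mkdir -p pics; python3 - <<'E'
from rig import manip
import cv2,numpy as np
for n in("top","side"):
    c=manip.camera(n); cv2.imwrite(f"pics/{n}0.png",c["image"][:,:,::-1])
    print(n,c["fx"],c["fy"],c["cx"],c["cy"],c["k1"],np.round(c["cam_to_world"],3).tolist())
c=manip.camera("wrist");print(c["fx"],c["k1"],np.round(c["mount"],3).tolist())
print(manip.get_time(),manip.get_ee_rot(),manip.get_width())
E
```

```text
top 513.7119725349655 513.7119725349655 320.5728982335245 194.25049610908604 -0.0067579498118588745 [[-0.346, -0.754, 0.559, -0.436], [-0.938, 0.268, -0.219, 0.304], [0.016, -0.6, -0.8, 1.42], [0.0, 0.0, 0.0, 1.0]]
side 415.27726917409615 415.27726917409615 318.80882803175325 206.59434881652933 -0.09010091908320769 [[0.946, -0.151, 0.286, 0.172], [-0.323, -0.442, 0.837, -0.953], [-0.0, -0.884, -0.467, 0.605], [0.0, 0.0, 0.0, 1.0]]
309.6095795980241 0.003518940412754396 [[0.0, -0.322, 0.947, -0.121], [1.0, -0.0, -0.0, -0.0], [0.0, 0.947, 0.322, -0.084], [0.0, 0.0, 0.0, 1.0]]
0.15 [ 2.1006662   0.24264897 -2.10090212] 0.08561572618829164
```

View pics/top0.png

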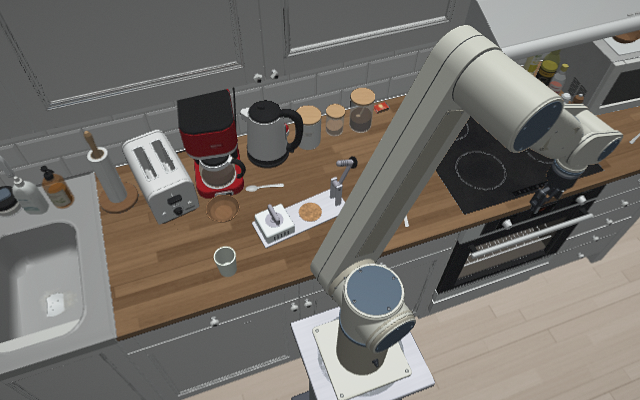

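View pics/side0.png

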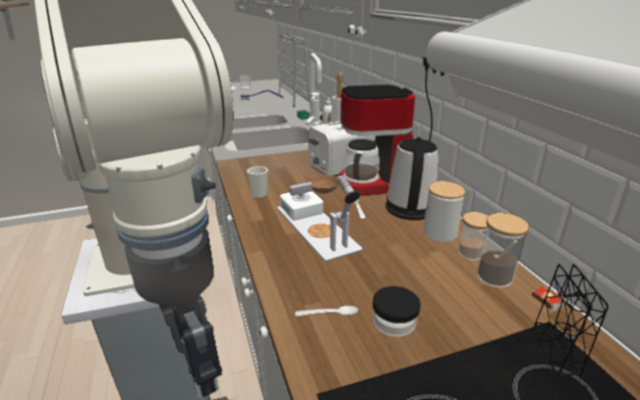

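Top: cup rim about (226,254), pad (311,212), key (273,215), hinge (338,190), bowl (222,208). Side: cup (258,170), pad (320,231), paddle (348,195), jar (396,310), teaspoon (327,311). I'll localise these and then take wrist close-ups.

```bash
cat > h.py <<'E'
from rig import manip
import cv2,numpy as np
from scipy.spatial.transform import Rotation as R
def pose():
    T=np.eye(4);T[:3,:3]=R.from_rotvec(manip.get_ee_rot()).as_matrix();T[:3,3]=manip.get_position();return T
def grab(n):
    T=pose();c=manip.camera(n)
    c["T"]=c["cam_to_world"] if n!="wrist" else T@c["mount"];return c
def ray(c,u,v):
    d=np.array([(u-c["cx"])/c["fx"],(v-c["cy"])/c["fy"]]);s=d.copy()
    for _ in range(8): s=d/(1+c["k1"]*(s@s))
    w=c["T"][:3,:3]@np.array([s[0],s[1],1]);return c["T"][:3,3],w
def onz(c,u,v,z):
    o,w=ray(c,u,v);return o+w*(z-o[2])/w[2]
def proj(c,p):
    q=np.linalg.inv(c["T"])@np.append(p,1);s=q[:2]/q[2];s=s*(1+c["k1"]*(s@s))
    return np.array([c["fx"]*s[0]+c["cx"],c["fy"]*s[1]+c["cy"]])
def down(yaw,tilt=0.):
    # tool x down, tool y at yaw in world; 
    y=np.array([np.cos(yaw),np.sin(yaw),0]);x=np.array([0,0,-1.]);
    M=np.c_[x,y,np.cross(x,y)];return R.from_matrix(M).as_rotvec()
def ft():
    return np.round(manip.get_contact_force(),1),np.round(manip.get_torque(),2)
E
python3 - <<'E'
from h import *
np.set_printoptions(precision=3,suppress=True)
t=grab("top");s=grab("side")
for n,u,v,z in[("cup",226,254,.085),("pad",311,212,.014),("key",273,215,.085),("hinge",338,190,.105),("bowl",222,208,.03),("spoon",265,187,.005)]: print(n,onz(t,u,v,z))
for n,u,v,z in[("cup",258,170,.085),("pad",320,231,.014),("key",302,190,.085),("jar",396,300,.06),("spoonA",297,313,.005),("spoonB",356,310,.005)]: print(n,onz(s,u,v,z))
print(R.from_rotvec(manip.get_ee_rot()).as_matrix())
E
```

```text
cup [0.383 0.28  0.085]
pad [ 0.488 -0.026  0.014]
key [0.47  0.107 0.085]
hinge [ 0.48  -0.115  0.105]
bowl [0.591 0.249 0.03 ]
spoon [0.647 0.087 0.005]
cup [0.386 0.281 0.085]
pad [ 0.49  -0.031  0.014]
key [0.477 0.091 0.085]
jar [ 0.522 -0.401  0.06 ]
spoonA [ 0.342 -0.314  0.005]
spoonB [ 0.462 -0.346  0.005]
[[-0.     0.227 -0.974]
 [ 0.001 -0.974 -0.227]
 [-1.    -0.001 -0.   ]]
```

```bash
python3 - <<'E'
from h import *
np.set_printoptions(precision=3,suppress=True)
manip.move_to([0.47,0.07,0.32],down(-np.pi/2-0.0))
c=grab("wrist");cv2.imwrite("pics/w1.png",c["image"][:,:,::-1])
import pickle;pickle.dump(c,open("w1.pkl","wb"))
t=grab("top");pickle.dump(t,open("t1.pkl","wb"))
s=grab("side");pickle.dump(s,open("s1.pkl","wb"))
for p in([.385,.28,.085],[.489,-.028,.014],[.474,.1,.085],[.49,-.125,.105]):print(proj(c,p))
print(manip.get_time(),manip.get_joint_positions(),ft())
E
```

```text
[161.015 234.976]
[398.794 143.403]
[301.669 165.65 ]
[506.036 155.024]
3.075 [ 0.122  0.119  1.882 -0.     1.141  1.693] (array([-0.5,  0.3,  0.3]), array([-0.03, -0.02,  0.04]))
```

View pics/w1.png

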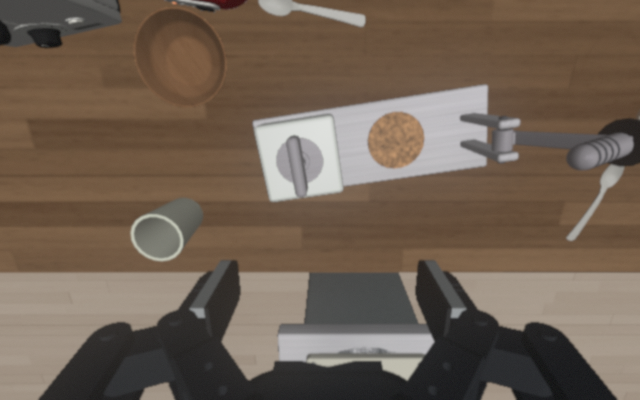

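The wrist view shows the cup rim near (160,237), the pad (396,139), the housing (299,158), the key bar from (293,140) to (301,193), the hinge (503,139), and the arm leaning outward to about (625,145). Next I'll take refined measurements and an enlarged check of them.

```bash
cat > meas.py <<'E'
from h import *
import pickle
np.set_printoptions(precision=4,suppress=True)
c=pickle.load(open("w1.pkl","rb"));im=c["image"];hsv=cv2.cvtColor(im,cv2.COLOR_RGB2HSV)
def big(m,x0,x1,y0,y1):
    z=np.zeros_like(m);z[y0:y1,x0:x1]=m[y0:y1,x0:x1]
    return max(cv2.findContours(z,cv2.RETR_EXTERNAL,cv2.CHAIN_APPROX_NONE)[0],key=cv2.contourArea)
vis=cv2.resize(im[60:280,110:560],None,fx=1.75,fy=1.75,interpolation=cv2.INTER_CUBIC)[:,:,::-1].copy()
def draw(k,col):cv2.polylines(vis,[((k.reshape(-1,2)-[110,60]+.5)*1.75).astype(int)],True,col,1)
W=lambda k,z:np.array([onz(c,u,v,z)[:2] for u,v in k.reshape(-1,2).astype(float)])
pad=big(((hsv[...,1]>75)&(hsv[...,2]>120)).astype(np.uint8),360,432,105,172)
draw(pad,(0,255,0));pw=W(pad,.014);(px,py),pr=cv2.minEnclosingCircle((pw*1000).astype(np.float32))
e=cv2.fitEllipse((pw*1000).astype(np.float32));print("pad",e)
h=big(((hsv[...,1]<30)&(hsv[...,2]>185)).astype(np.uint8),245,350,105,210)
h=cv2.convexHull(h);draw(h,(0,0,255));r=cv2.minAreaRect((W(h,.057)*1000).astype(np.float32));print("housing",r)
g=cv2.cvtColor(im,cv2.COLOR_RGB2GRAY)
k=big(((g<135)&(hsv[...,1]<60)).astype(np.uint8),278,318,128,200)
draw(k,(255,0,0));print("key z.1",cv2.minAreaRect((W(k,.1)*1000).astype(np.float32)))
cu=big(((hsv[...,1]<40)&(g>165)).astype(np.uint8),120,200,205,270)
draw(cu,(255,0,255));print("rim",cv2.fitEllipse((W(cv2.convexHull(cu),.085)*1000).astype(np.float32)))
cv2.imwrite("pics/m1.png",vis)
E
python3 meas.py
```

```text
pad ((493.1343994140625, -23.174327850341797), (73.25569915771484, 73.27886199951172), 176.56808471679688)
housing ((475.2525329589844, 104.46392822265625), (93.99340057373047, 94.35407257080078), 8.411896705627441)
key z.1 ((477.58782958984375, 103.08911895751953), (66.0437240600586, 18.060699462890625), 7.847276210784912)
rim ((381.16168212890625, 286.0623474121094), (63.90534591674805, 64.28323364257812), 38.148643493652344)
```

View pics/m1.png

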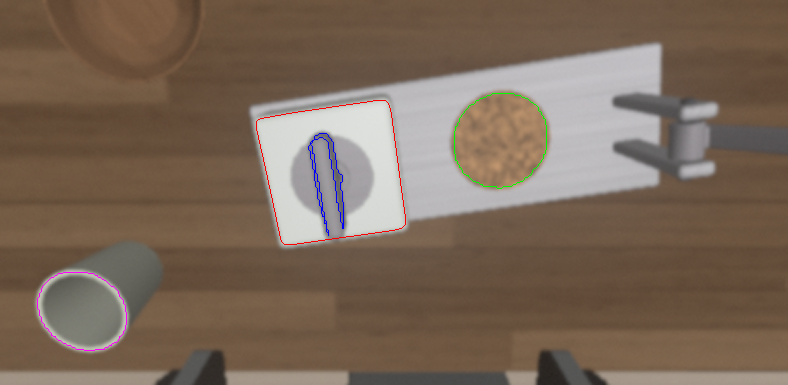

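The masks fit well. Now I'll cross-check the pad and cup against the fixed cameras.

```bash
python3 - <<'E'
from h import *
import pickle
np.set_printoptions(precision=4,suppress=True)
for n,f,pr,cr in(("top","t1",(311,212,16),(226,255,18)),("side","s1",(320,231,16),(258,172,18))):
    c=pickle.load(open(f+".pkl","rb"));im=c["image"]
    h=cv2.cvtColor(im,cv2.COLOR_RGB2HSV);u,v,w=pr
    print(n,[im[y,x].tolist() for x,y,_ in(pr,cr)])
    m=((h[...,0]<22)&(h[...,1]>75)&(h[...,2]>120)).astype(np.uint8);z=m*0;z[v-w:v+w,u-w:u+w]=m[v-w:v+w,u-w:u+w]
    k=max(cv2.findContours(z,0,1)[0],key=cv2.contourArea)
    W=np.array([onz(c,a,b,.014)[:2] for a,b in k.reshape(-1,2).astype(float)])*1000
    print("pad",cv2.fitEllipse(W.astype(np.float32)))
    u,v,w=cr;m=((h[...,1]<45)&(h[...,2]>110)).astype(np.uint8);z=m*0;z[v-w-8:v+w+12,u-w:u+w]=m[v-w-8:v+w+12,u-w:u+w]
    k=max(cv2.findContours(z,0,1)[0],key=cv2.contourArea)
    print("cup bbox",cv2.boundingRect(k), "pred bbox for wrist est:")
    a=np.linspace(0,6.28,60)
    P=np.array([proj(c,[.381+r*np.cos(t),.286+r*np.sin(t),zz]) for zz,r in((0,.028),(.085,.033)) for t in a]);print(P.min(0),P.max(0))
E
```

```text
top [[95, 96, 92], [110, 115, 109]]Traceback (most recent call last):
  File "<stdin>", line 9, in <module>
ValueError: max() iterable argument is empty
```

```bash
python3 - <<'E'
from h import *
import pickle
np.set_printoptions(precision=4,suppress=True)
for n,f,pr,cr in(("top","t1",(311,212,16),(226,262,18)),("side","s1",(320,231,16),(258,180,18))):
    c=pickle.load(open(f+".pkl","rb"));im=cv2.imread(f"pics/{n}0.png")[:,:,::-1].copy()
    h=cv2.cvtColor(im,cv2.COLOR_RGB2HSV);u,v,w=pr
    m=((im[...,0]>150)&(h[...,1]>75)).astype(np.uint8);z=m*0;z[v-w:v+w,u-w:u+w]=m[v-w:v+w,u-w:u+w]
    k=max(cv2.findContours(z,0,1)[0],key=cv2.contourArea)
    W=np.array([onz(c,a,b,.014)[:2] for a,b in k.reshape(-1,2).astype(float)])*1000
    print(n,"pad",cv2.fitEllipse(W.astype(np.float32)))
    u,v,w=cr;m=((h[...,1]<60)&(h[...,2]>80)).astype(np.uint8);z=m*0;z[v-w:v+w,u-w:u+w]=m[v-w:v+w,u-w:u+w]
    k=max(cv2.findContours(z,0,1)[0],key=cv2.contourArea)
    x,y,ww,hh=cv2.boundingRect(k);print("cup",x,y,x+ww-1,y+hh-1)
    a=np.linspace(0,6.28,60)
    P=np.array([proj(c,[.381+r*np.cos(t),.286+r*np.sin(t),zz]) for zz,r in((0,.028),(.085,.033)) for t in a]);print(P.min(0),P.max(0))
E
```

```text
top pad ((491.5233154296875, -22.721141815185547), (70.56050872802734, 72.93974304199219), 161.98654174804688)
cup 213 246 236 276
[213.1139 245.4408] [237.0477 276.8707]
side pad ((491.13494873046875, -26.516651153564453), (61.68315505981445, 70.65564727783203), 157.959228515625)
cup 246 166 267 196
[245.8102 165.7355] [266.3263 196.997 ]
```

```bash
python3 - <<'E'
from h import *
np.set_printoptions(precision=4,suppress=True)
o=down(0.14)
manip.move_to([.381,.286,.16],o)
manip.servo_line([.381,.286,.060],rate=.1)
print(ft());f=manip.command_gripper(.055,30)
print("w",manip.get_width(),ft())
manip.servo_line([.381,.286,.10],rate=.06)
print("w",manip.get_width(),ft(),manip.get_time())
c=grab("side");cv2.imwrite("pics/s2.png",cv2.resize(c["image"][100:260,200:400],None,fx=3,fy=3)[:,:,::-1])
E
```

```text
(array([-0.5, -0.4,  1.3]), array([-0.05,  0.01,  0.01]))
w 0.06295486311457944 (array([-1.6, -0.1,  6.9]), array([-0.09,  0.16,  0.02]))
w 0.06337099258235054 (array([-0. , -0.4, -2.8]), array([-0.03,  0.  ,  0.03])) 6.4917
```

View pics/s2.png

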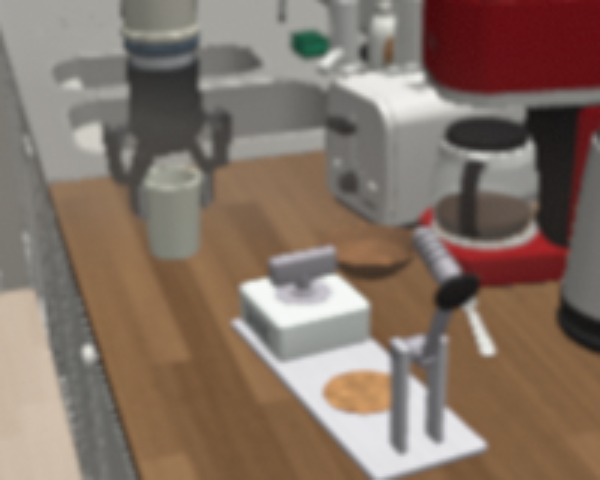

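The cup is held upright, with its rim at about (178,175) in the crop. I'll carry it to the pad and lower it until it touches.

```bash
python3 - <<'E'
from h import *
np.set_printoptions(precision=4,suppress=True)
P=[.4923,-.0235]
manip.servo_line([.381,.286,.22],rate=.2)
manip.servo_line([*P,.22],rate=.2)
manip.servo_line([*P,.10],rate=.15)
manip.servo_line([*P,.079],rate=.05)
manip.hold(.15);f0=manip.get_contact_force()[2];z=.079
while z>.068:
    z-=.001;manip.servo_line([*P,z],rate=.02);f=manip.get_contact_force()[2]
    if f-f0>2.0:break
print(z,f0,f,manip.get_width())
manip.command_gripper(.075);print(ft())
manip.hold(.1);manip.command_gripper(.0856)
manip.servo_line([*P,.20],rate=.15)
manip.servo_line([*P,.24],rate=.2)
# view from toward the key
manip.move_to([.44,.06,.30],down(-np.pi/2+.14))
c=grab("wrist");cv2.imwrite("pics/w3.png",c["image"][:,:,::-1])
import pickle;pickle.dump(c,open("w3.pkl","wb"));print(manip.get_time())
E
```

```text
0.074 -1.6165458994807709 11.340482244515162 0.06285881756165455
(array([-0.2,  0.6, -0.5]), array([-0.01,  0.03,  0.06]))
15.575
```

View pics/w3.png

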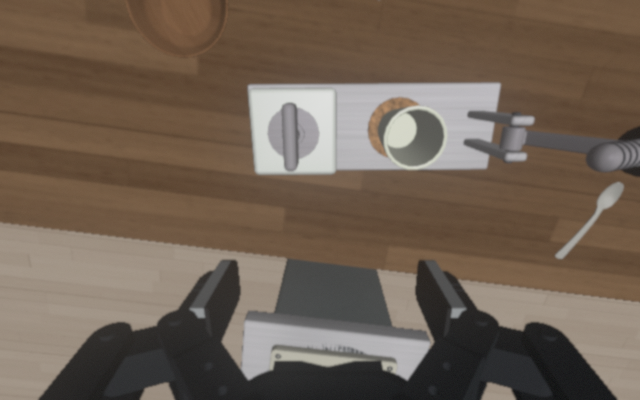

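The cup stands upright on the pad, with its rim at (415,136). The arm is still raised. I'll check the cup centring and the key axis from this view.

```bash
python3 - <<'E'
from h import *
import pickle
c=pickle.load(open("w3.pkl","rb"));im=c["image"];hsv=cv2.cvtColor(im,cv2.COLOR_RGB2HSV);g=cv2.cvtColor(im,cv2.COLOR_RGB2GRAY)
def big(m,x0,x1,y0,y1):
    m=m.astype(np.uint8);z=m*0;z[y0:y1,x0:x1]=m[y0:y1,x0:x1]
    return max(cv2.findContours(z,0,1)[0],key=cv2.contourArea)
W=lambda k,z:(np.array([onz(c,u,v,z)[:2] for u,v in k.reshape(-1,2).astype(float)])*1000).astype(np.float32)
# rim: yellowish-green white vs aluminium (bluish/pink grey)
i=im.astype(int);m=(i[...,1]-i[...,2]>6)&(g>120)&(hsv[...,1]<60)
k=big(m,375,460,98,180);print("rim",cv2.boundingRect(k),cv2.fitEllipse(W(cv2.convexHull(k),.099)))
h=big((hsv[...,1]<30)&(g>200),240,345,80,185);print("housing",cv2.minAreaRect(W(cv2.convexHull(h),.057)))
k=big((g<140)&(hsv[...,1]<60),272,312,95,180);print("key",cv2.boundingRect(k),cv2.minAreaRect(W(k,.1)))
# disc under the key
print([im[y,x].tolist() for x,y in((290,110),(291,150),(275,132),(310,132))])
E
```

```text
rim (380, 98, 67, 73) ((492.74462890625, -21.49532127380371), (66.04154205322266, 71.12310791015625), 105.51874542236328)
housing ((475.5622253417969, 104.8139877319336), (90.72398376464844, 91.1889419555664), 8.37134075164795)
key (281, 103, 19, 68) ((474.8514404296875, 103.20927429199219), (67.74417114257812, 17.577228546142578), 7.82275390625)
[[153, 150, 155], [155, 151, 155], [157, 154, 157], [163, 159, 164]]
```

```bash
python3 - <<'E'
from h import *
np.set_printoptions(precision=3,suppress=True)
K=[.4748,.1048];o=down(np.radians(98.))
manip.command_gripper(.06)
manip.move_to([*K,.18],o)
manip.servo_line([*K,.092],rate=.12);print(ft())
manip.command_gripper(.0,20);manip.hold(.1)
print(manip.get_width(),ft(),manip.get_position(),manip.get_joint_positions(),manip.get_time())
E
```

```text
(array([-0.2, -0.2,  1. ]), array([-0.04, -0.  , -0.02]))
0.014614006604695055 (array([-2.6,  2.4,  6.7]), array([0.44, 0.23, 0.02])) [0.475 0.105 0.093] [ 0.193  0.489  2.026  0.     0.626 -1.518] 19.9833
```

```bash
python3 - <<'E'
from h import *
np.set_printoptions(precision=3,suppress=True)
manip.command_gripper(.0,50)
q=np.array(manip.get_joint_positions());q0=q[5];a=0
while a<1.5:
    a+=.15;t=q.copy();t[5]=q0+a;manip.set_joints(t)
    F=manip.get_contact_force();M=manip.get_torque()
    print(round(a,2),round(manip.get_joint_positions()[5]-q0,3),F.round(1),M.round(3),round(manip.get_time(),2),round(manip.get_width(),4))
    if abs(M[2])>.35 or np.hypot(F[0],F[1])>20:break
E
```

```text
0.15 0.147 [-0.3 -1.4  2.2] [-0.339  0.018 -0.041] 20.47 0.0133
0.3 0.295 [ 0.1 -4.6  2.5] [-0.948 -0.023 -0.009] 20.73 0.0133
0.45 0.445 [ 0.1 -7.2  2.8] [-1.225  0.035  0.018] 21.0 0.0134
0.6 0.595 [-0.4 -9.4  2.8] [-1.471  0.013 -0.034] 21.27 0.0133
0.75 0.745 [  0.2 -11.6   4. ] [-1.762  0.088 -0.043] 21.53 0.0131
0.9 0.895 [ -0.8 -13.3   4. ] [-1.998  0.136 -0.075] 21.8 0.0133
1.05 1.045 [ -1.4 -14.1   6. ] [-2.144  0.157 -0.052] 22.07 0.013
1.2 1.195 [ -2.4 -14.9   7.6] [-2.386  0.254 -0.078] 22.33 0.0134
1.35 1.345 [ -3.2 -15.    7.5] [-2.522  0.396 -0.052] 22.6 0.013
1.5 1.495 [ -4.2 -16.1   8.9] [-2.558  0.468 -0.009] 22.87 0.013
1.65 1.645 [ -4.8 -16.2  11.2] [-2.498  0.647 -0.033] 23.13 0.0129
```

There is a growing side force towards -y. Both wrist measurements put the key axis at y≈0.1035, so I'll regrip there and continue to the stop.

```bash
python3 - <<'E'
from h import *
np.set_printoptions(precision=3,suppress=True)
manip.command_gripper(.04);manip.hold(.1);print(ft())
p=manip.get_position();manip.servo_line([.4748,.1033,.092],rate=.05)
manip.command_gripper(.0,50);manip.hold(.1);print(ft(),manip.get_width())
q=np.array(manip.get_joint_positions());q0=q[5];a=0
while a<1.6:
    a+=.1;t=q.copy();t[5]=q0+a;manip.set_joints(t)
    F=manip.get_contact_force();M=manip.get_torque();d=manip.get_joint_positions()[5]-q0
    print(round(a,2),round(d,3),F.round(1),M.round(3),round(manip.get_tau()[5],2),round(manip.get_time(),2))
    if abs(M[2])>.3 or np.hypot(F[0],F[1])>20:break
E
```

```text
(array([-0.2,  0.4, -0.2]), array([-0.01, -0.02,  0.  ]))
(array([-5. , -0.4,  5.8]), array([0.05, 0.83, 0.11])) 0.013587669337190867
0.1 0.098 [-1.3  0.4  2.1] [ 0.1    0.165 -0.07 ] 0.33 24.56
0.2 0.196 [-3.2  0.9  4.6] [ 0.129  0.438 -0.073] 0.31 24.81
0.3 0.296 [-5.1  0.4  5. ] [ 0.178  0.557 -0.033] 0.22 25.06
0.4 0.396 [-4.6  1.7  6.1] [ 0.269  0.584 -0.024] 0.2 25.31
0.5 0.495 [-5.5  2.   6.9] [0.399 0.706 0.024] 0.21 25.56
0.6 0.596 [-5.8  2.4  6.9] [0.476 0.798 0.015] 0.21 25.81
0.7 0.696 [-6.4  3.   7.4] [0.6   0.929 0.01 ] 0.21 26.06
0.8 0.796 [-6.8  4.5  6. ] [ 0.688  0.922 -0.037] 0.21 26.31
0.9 0.895 [-7.6  5.1  7.7] [ 0.915  1.02  -0.018] 0.21 26.56
1.0 0.995 [-8.   6.4  8.7] [ 1.06   1.06  -0.029] 0.22 26.81
1.1 1.095 [-7.8  7.6  8.3] [ 1.248  1.142 -0.032] 0.22 27.06
1.2 1.195 [-8.4  8.8  8.7] [ 1.384  1.185 -0.009] 0.22 27.31
1.3 1.296 [-8.9  9.5  9.3] [ 1.502  1.232 -0.008] 0.22 27.56
1.4 1.395 [-9.6 10.5  8.5] [1.805 1.222 0.162] 0.42 27.81
1.5 1.495 [-8.8 11.6  8.6] [2.052 1.312 0.579] 0.8 28.06
```

Torque jumped sharply at about 3.0 rad in total, so the key is against its stop. I'll release and check the key angle and the cup.

```bash
python3 - <<'E'
from h import *
import pickle
manip.command_gripper(.05);manip.hold(.1);print(ft())
manip.servo_line([.4748,.1033,.20],rate=.15)
manip.move_to([.44,.06,.30],down(-np.pi/2+.14))
c=grab("wrist");pickle.dump(c,open("w4.pkl","wb"));im=c["image"]
hsv=cv2.cvtColor(im,cv2.COLOR_RGB2HSV);g=cv2.cvtColor(im,cv2.COLOR_RGB2GRAY)
m=((g<140)&(hsv[...,1]<60)).astype(np.uint8);z=m*0;z[95:180,262:320]=m[95:180,262:320]
k=max(cv2.findContours(z,0,1)[0],key=cv2.contourArea)
W=(np.array([onz(c,u,v,.1)[:2] for u,v in k.reshape(-1,2).astype(float)])*1000).astype(np.float32)
print("key",cv2.boundingRect(k),cv2.minAreaRect(W),manip.get_time())
a=cv2.resize(im[70:190,230:640],None,fx=1.9,fy=1.9,interpolation=cv2.INTER_CUBIC)
b=cv2.resize(pickle.load(open("w3.pkl","rb"))["image"][70:190,230:640],None,fx=1.9,fy=1.9,interpolation=cv2.INTER_CUBIC)
cv2.imwrite("pics/w4.png",np.vstack([a,b])[:,:,::-1])
E
```

```text
(array([-0.5, -0.1,  0.1]), array([ 0.01,  0.02, -0.04]))
key (285, 104, 17, 66) ((475.90631103515625, 99.4093017578125), (66.24256896972656, 10.587667465209961), 12.780895233154297) 30.05
```

View pics/w4.png

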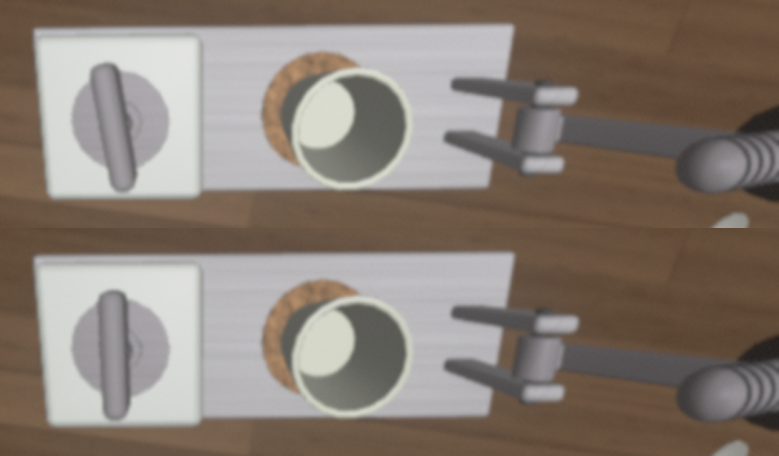

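The bar now sits about 5–7° short of a half turn, which is about 3.0 rad and agrees with the stop. The cup is unmoved and upright at (352,128). Next I'll swing the arm down.

```bash
cat > boom.py <<'E'
from h import *
yw=np.radians(8.2);X=np.array([np.cos(yw),np.sin(yw)]);Y=np.array([-np.sin(yw),np.cos(yw)]);pad=np.array([.4923,-.0235])
o=down(yw)
def tcp(y,z): # y rel. hinge, tip z
    return [*(pad+Y*(y-.095)),z+.022]
def path(th):
    y=.095*np.cos(th)-.0235*np.sin(th)-.011*np.sin(th);z=.105+.095*np.sin(th)+.0235*np.cos(th);return tcp(y,z)
E
python3 - <<'E'
from boom import *
np.set_printoptions(precision=3,suppress=True)
manip.command_gripper(0,20)
manip.move_to(tcp(-.125,.29),o)
manip.servo_line(tcp(-.125,.180),o,rate=.2)
print(ft(),manip.get_time())
for th in np.arange(1.95,.75,-.1):
    manip.servo_line(path(th),rate=.06);print(round(th,2),ft()[0],round(manip.get_time(),1))
    if np.linalg.norm(ft()[0])>20:print("stop");break
c=grab("side");cv2.imwrite("pics/s5.png",cv2.resize(c["image"][120:280,220:420],None,fx=3,fy=3)[:,:,::-1])
E
```

```text
(array([0.2, 0.1, 0.4]), array([ 0.01, -0.05, -0.  ])) 33.1333
1.95 [ 0.9 -0.6  0.4] 34.2
1.85 [ 0.4  1.  -0.1] 34.6
1.75 [ 0.4 -0.  -0.4] 34.9
1.65 [-0.8 -0.4  0.2] 35.2
1.55 [-0.1 -0.4  0.7] 35.5
1.45 [0.4 0.6 0.2] 35.8
1.35 [ 1.1 -0.   0.1] 36.1
1.25 [ 0.2 -0.8 -0.3] 36.4
1.15 [-0.3 -0.2 -0.4] 36.8
1.05 [-0.4  0.1  0.4] 37.1
0.95 [-0.3 -1.4 -0.1] 37.4
0.85 [1.1 0.3 0.3] 37.7
```

View pics/s5.png

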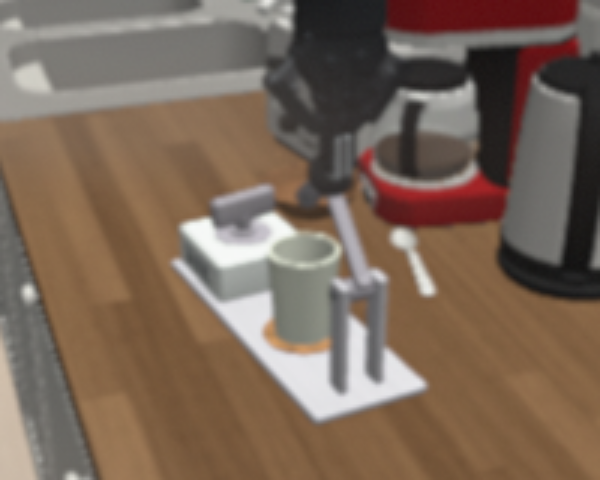

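The arm follows the fingers cleanly. I'll continue down to the stop.

```bash
python3 - <<'E'
from boom import *
np.set_printoptions(precision=3,suppress=True)
for th in [.75,.65,.55,.45,.35,.25,.15,.07,0]:
    manip.servo_line(path(th),rate=.06);f=ft()[0]
    if np.linalg.norm(f)>15:print("stop",th);break
print(th,f)
p=np.array(path(0))
for i in range(12):
    if f[2]>8:break
    p[2]-=.001;manip.servo_line(p,rate=.02);manip.hold(.05);f=ft()[0];print(i,f)
p=manip.get_position();print(p,manip.get_time())
manip.servo_line([p[0],p[1],.26],rate=.2)
manip.move_to([.44,.02,.32],down(-np.pi/2+.14))
c=grab("wrist");s=grab("side")
a=cv2.resize(s["image"][120:280,220:420],None,fx=2,fy=2);b=cv2.resize(c["image"][60:220,200:400],None,fx=2,fy=2)
cv2.imwrite("pics/f6.png",np.hstack([a,b])[:,:,::-1]);print(manip.get_time(),ft())
E
```

```text
0 [ 1.4 -0.3  0.8]
0 [-1.7 -0.1 10.5]
[ 0.493 -0.023  0.15 ] 40.9083
43.1833 (array([ 0.9, -0.1,  0.7]), array([ 0.01, -0.01,  0.04]))
```

View pics/f6.png

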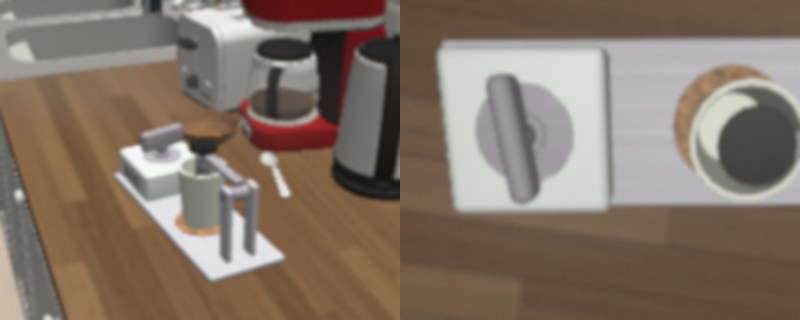

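The arm is level against its stop, at the expected height of 128 mm. The infuser hangs in the upright cup, the key is wound, and the gripper is clear.

```bash
python3 -c "
from rig import manip
manip.hold(.3);print(manip.sign_off(),manip.get_time())"
```

```text
the job is handed in; nothing more can be done
the job is handed in; nothing more can be done
```

The tea steeper is ready and the job was handed in at about 43.5 s of the 72 s allowed; hand-in gave no verdict.

- **Cup:** It was carried upright to the cork pad and stands about 2 mm from its centre by the wrist camera. It touched down at about 11 N, harder than the 2 N I aimed for. It had not moved or tipped in the later pictures.
- **Key:** I wound it clockwise in two grips, correcting the key's axis by about 1.5 mm at the regrip because a side force had built up to about 17 N. At the stop, the twisting moment jumped from about 0 to 0.58 N m. The bar's angle in the pictures gives about 3.0 rad, to within a few degrees; one mask-based angle read slightly high at 3.05.
- **Arm:** I swung it down only after winding, with very little force, until it met its stop at about 10 N. The stop height was about 128 mm, against 128.5 expected. The last pictures show it level, with the infuser inside the upright cup and the gripper clear.
- **Jar, bowl and teaspoon:** I never touched them. I took no final position measurement of them.

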